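# Bring the trackball's ball back in its dish, spout to the housing

### The job

The trackball's ball has been cleaned and lies loose in the steel dish with the carrying arch. Take the dish by the grip on its arch, lift it straight off the desk before turning it, then carry it over the middle of the square desk mat and turn it a quarter turn in the air so that its spout points straight at the trackball housing, keeping the dish level and the ball, untouched, in the middle of it all the while. Finish while still holding the dish there by its grip, level and still, about 10 cm above the mat, and leave everything else on the desk where it stands.

Things in the scene. Friction and masses are not known exactly. Their poses are not given: they have to be found in the camera images.
- dish_grip (a point): centre of the black plastic grip on top of the dish's arch: a bar 56 mm long, 16 mm thick and 22 mm high, its centre 108 mm above the dish's underside and straight above the dish's middle. The round bars of the arch run from its ends down to the rim. x: towards the spout (the thin way of the grip, across which it is pinched); y: along the grip; z: up. The loose dish weighs about 0.3 kg (varies)
- dish_in (a point): middle of the dish's inner floor, 10 mm above its underside. The dish is plain steel and round, 156 mm across the rim and 34 mm high, its floor a shallow cone rising about 8 degrees outwards from the middle, so that the ball rests in the middle; same axes as the grip
- dish_spout (a point): outer end of the dish's one spout, a short channel 35 mm wide, 108 mm out from the dish's middle along its x axis and 34 mm above its underside. At the start it points to the robot's right, about square to the way it must finish
- ball_center (a point): centre of the loose black ball, 44 mm across, about 0.07 kg, resting in the middle of the dish under the arch, its top 56 mm below the centre of the grip; it rolls freely
- mat_mid (a point): middle of the top of the grey square desk mat, 170 x 170 mm, 3 mm thick, fixed to the desk. x: towards the trackball housing, z: up
- trackball_cup (a point): mouth of the empty cup on top of the black trackball housing (115 x 130 mm, 50 mm high, fixed), 175 mm from the middle of the mat along the mat's x axis, 50 mm above the desk
- stapler: bystander: stapler lying, 135 x 36 x 51 mm, origin under its middle, x along it, in the middle of the desk
- eraser: bystander: white eraser 58 x 24 x 14 mm, origin under its middle
- tape_dispenser: bystander: tape dispenser 150 x 58 x 96 mm, origin under its middle, x along it
- mug: bystander: white mug, 80 mm across, 92 mm high, origin under its middle
- hole_punch: bystander: hole punch 110 x 120 x 68 mm, origin under its middle
- note_block: bystander: block of note paper 76 x 76 x 31 mm, origin under its middle
- pen_pot: bystander: black pen pot 76 mm across, 95 mm high with pens to 160 mm, origin under its middle

How it is judged (in metres and radians):
On the way, in this order (a step that is already met when the one before it is completed fails the run):
1. dish lifted clear of the desk, not yet turned, ball in its middle (height (world z) of dish_in above 0.025 m and angle between the x axis of dish_in and the x axis of mat_mid, either way round above 0.7 rad and horizontal distance between ball_center and dish_in below 0.02 m), for 0.1 s.
2. dish held over the mat, turned so that its spout points at the trackball (horizontal distance between dish_in and mat_mid below 0.035 m and height (world z) of dish_in between 0.07 and 0.16 m and angle between the x axis of dish_in and the x axis of mat_mid, either way round below 0.26 rad and x of dish_spout in the frame of mat_mid above 0.04 m and angle between dish_in's own z axis and vertical below 0.1 rad and horizontal distance between ball_center and dish_in below 0.02 m and contact force between dish and the fingers above 0.5 N and distance between the grasp point and dish_grip below 0.045 m), for 0.3 s.
At the end, for the whole second after the job is handed in: Fingers hold the dish by its grip (within 45 mm), still, level within 5.7 degrees, its middle within 35 mm of the mat's middle, inner floor 70 to 160 mm above the desk, spout towards the trackball, in line with mat and trackball within 15 degrees, ball within 20 mm of the dish's middle (all of step 2 and linear speed of dish below 0.03 m/s and angular speed of dish below 0.15 rad/s); the arm keeps its last pose, push and grip.
It fails at once if the ball rolled away from the middle of the dish (over 40 mm) (horizontal distance between ball_center and dish_in above 0.04 m).
It fails at once if the dish tilted by more than 14 degrees (angle between dish_in's own z axis and vertical above 0.25 rad).
It fails at once if the ball was touched by the robot (contact force between ball and the fingers above 0.3 N or contact force between ball and the arm above 0.3 N).
It fails at once if another thing on the desk was moved by more than 30 mm (distance of any of stapler, eraser, tape_dispenser, mug, hole_punch, note_block, pen_pot from where it was at the start of the episode above 0.03 m).
It also fails if it takes over 48 s, if anything falls off the work surface, if the arm or the gripper's body presses on something with over 40 N, if the wrist force passes 120 N, or if a joint passes its speed limit or range.

### The arm

A 6-joint arm with a two-finger parallel gripper is mounted at the origin on the work surface. World frame = base frame: x ahead of the robot, y to its left, z up, the work surface at z = 0. Lengths are in mm, angles in rad, forces in N, time in s.
With the tool pointing down it reaches from about 350 to 925 mm from the base axis. Payload 6.4 kg.
Tool frame: the origin (TCP) lies on the centre line of the jaws, within the pads' length; the fingertips stand 11 mm ahead of it and the grasp point (between the pads) lies 8 mm behind it; z points along the fingers, x is the direction in which the jaws open and shut, and the axes are right-handed (so a half turn about z gives the same grasp; the last joint's range is limited). The gripper opens to 94 mm and grips with 3 to 60 N. Pads are 16 mm wide; open, the fingers measure 119 mm over their backs; the gripper's body (75 mm by 177 mm) begins 78 mm behind the grasp point.
Start: joints at [-1.438, 0.245, 1.558, -0, 1.339, -0.174], TCP at [196.311, -619.658, 216.455] pointing down, gripper open.
Joint ranges: [-3.13, 3.13], [-1.02, 2.26], [0.13, 2.54], [-0.95, 4.09], [0.21, 2.88], [-2.74, 2.74]. Speed limits (rad/s): [2.57, 2.57, 3.14, 3.14, 3.14, 3.14].

### API

Orientations are given as a rotation vector (axis times angle).
In Python, from workcell import robot gives the robot as it stands.
- The arm moves only by the tool servo_tool, never from a script. Its argument "motion" is one flat list of numbers, 4 for each row, row after row: the shift along the tool's x, y, z in mm, then the turn about the tool's z in rad. A call has 1 to 10 rows; each row shifts and turns the commanded pose from where the row before left it, along the tool's axes as they then stand; what a row does not reach is not made up. A row lasts 1/12 s, in which the tool goes at most 41.7 mm and 7.16 degrees, less where a joint would pass 70% of its speed; a pose out of reach is approached as far as the arm can. A call is refused whole if a number of a shift passes 41.7 or a number of a turn 0.125, either way. A call with a gripper value outside its range is refused whole. "fingers" is the closure, from 0 (fully open) to 1 (shut), set as the call begins (left out, the last holds). The fingers move at their own pace and stop on an object; "newtons" is the grip in N (left out, the last holds). Time passes only in rows, so rows that do not move let the fingers close. It gives the time, the measured TCP pose, the force and the opening at its end, in the units of the state.
- robot.sense(): the state, without advancing time (a new reading comes with each control period).
- robot.camera(name): name is "scene" or "top" or "wrist"; returns the picture (420x560x3 uint8, red, green, blue); there is no depth.
- robot.camera_model(name): a dict with "K" (3x3 intrinsics, pixels), "xyz" and "orientation" of the camera in the world; the wrist camera has in their place "T_tool_cam" (4x4, takes a point from camera to tool coordinates, whose origin is the TCP and whose axes are the tool frame's). Camera axes: x right, y down, z forward; pixel columns grow to the right and rows downward; lengths in mm; the calibration is good to about 2 mm. A picture is of the moment at which its call begins: read the wrist's pose just before it. camera_model takes no time and is no camera call.
- robot.close_job(): hands the job in, once; it reports no verdict.
The state is a dict: "clock": time; "qpos": joint angles; "dq": joint speeds; "effort": joint torques, N m; "position": TCP position; "ee_rot": TCP orientation; "contact_force": force on the tool from outside, world axes, zero at the start; "torque": the same for the moment, N m; "finger_gap": finger opening in mm.
Only numpy, scipy, OpenCV 4.12 (cv2) and the standard library are available. Lean on these libraries where they do the work, as an engineer would, in place of code of your own. Each camera call takes 0.05 s, during which the arm holds its last target.

## Working session

There is one attempt and no reset: what is moved stays moved. The work goes in short steps, Python scripts to look and compute and a tool call to move; the robot and the scene stay as the last step left them, time stands still between calls to the robot, and variables do not carry over. Pictures are saved under pics/ and viewed, and the job is handed in when it is done.

Besides the shell and the picture viewer there is one more tool, called as name(argument=value, ...), one argument or row to a line, values as JSON. servo_tool: Moves the arm, as the interface text tells. Its arguments: {"type":"object","properties":{"motion":{"type":"array"},"fingers":{"type":"number"},"newtons":{"type":"number"}},"required":["motion"]}

```bash
mkdir -p pics; python3 - <<'E'
from workcell import robot
import cv2
s=robot.sense(); print(s)
for n in ("scene","top","wrist"):
    cv2.imwrite(f"pics/{n}0.png",robot.camera(n)[:,:,::-1]); print(n,robot.camera_model(n))
E
```

```text
{'clock': 0.0, 'qpos': array([-1.43811519e+00,  2.45819226e-01,  1.55900117e+00,  1.60540733e-05,
        1.33868980e+00, -1.74109709e-01]), 'dq': array([-4.74469650e-04, -6.20982843e-04,  1.26265287e-03, -1.93751468e-04,
        1.00225574e-03,  1.81048671e-05]), 'effort': array([ 8.82328732e-04, -4.15833592e+01, -3.14600480e+01,  6.85747946e-02,
        3.33512016e-02, -1.48807567e-04]), 'position': array([ 196.2268173 , -619.06851285,  215.34895369]), 'ee_rot': array([-2.53365228e+00,  1.85511354e+00,  2.06665213e-03]), 'contact_force': array([1.01194211, 0.35493703, 0.37415457]), 'torque': array([ 0.02519227, -0.02903375,  0.02435988]), 'finger_gap': 93.7988344287432}
scene {'K': array([[415.49365151,   0.        , 276.46331726],
       [  0.        , 415.49365151, 212.46517168],
       [  0.        ,   0.        ,   1.        ]]), 'xyz': array([1207.0008043 , -523.94921799, 1039.06630878]), 'orientation': array([-2.20501216, -1.08845914,  0.42047162])}
top {'K': array([[540.60450152,   0.        , 282.06785449],
       [  0.        , 540.60450152, 212.72191862],
       [  0.        ,   0.        ,   1.        ]]), 'xyz': array([ 269.3806033 ,   -6.75211618, 1827.09346817]), 'orientation': array([-2.17472339,  2.11220927, -0.18927932])}
wrist {'K': array([[338.81574979,   0.        , 273.74504461],
       [  0.        , 338.81574979, 209.89820218],
       [  0.        ,   0.        ,   1.        ]]), 'T_tool_cam': array([[ 9.99999380e-01, -3.81981474e-04,  1.04563067e-03,
         6.98892512e-01],
       [ 6.54867710e-05,  9.57845570e-01,  2.87283589e-01,
        -8.33967870e+01],
       [-1.11128972e-03, -2.87283343e-01,  9.57845001e-01,
        -1.69270825e+02],
       [ 0.00000000e+00,  0.00000000e+00,  0.00000000e+00,
         1.00000000e+00]])}
```

View pics/scene0.png

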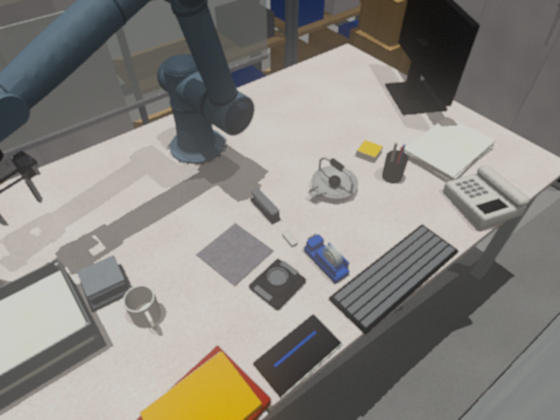

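View pics/top0.png

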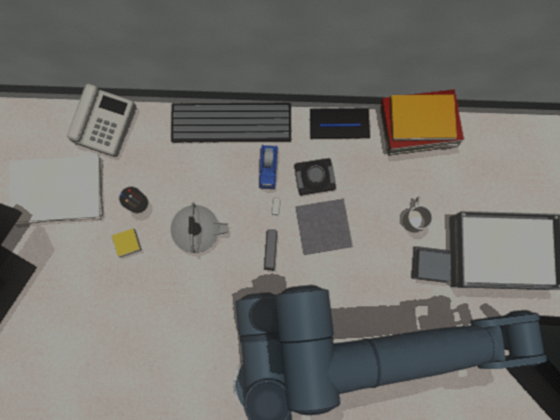

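View pics/wrist0.png

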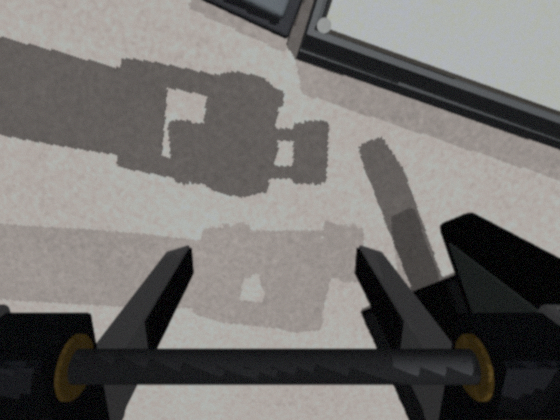

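The top view shows the dish at about (195,228) with its spout to the right, the mat at about (324,227), the trackball at about (315,176) and the stapler at about (270,250) between them. Next I'll zoom in and measure.

```bash
cat > h.py <<'E'
import numpy as np,cv2
from scipy.spatial.transform import Rotation as R
from workcell import robot
def ray(n,uv):
    m=robot.camera_model(n); r=R.from_rotvec(m['orientation']).as_matrix()
    return m['xyz'], r@np.linalg.solve(m['K'],[uv[0],uv[1],1.])
def plane(n,uv,z):
    o,d=ray(n,uv); return o+d*(z-o[2])/d[2]
def two(uv1,uv2):
    o1,d1=ray('top',uv1);o2,d2=ray('scene',uv2)
    t=np.linalg.lstsq(np.c_[d1,-d2],o2-o1,rcond=None)[0]
    a,b=o1+t[0]*d1,o2+t[1]*d2
    return (a+b)/2,np.linalg.norm(a-b)
E
python3 - <<'E'
import cv2
t=cv2.imread('pics/top0.png');s=cv2.imread('pics/scene0.png')
cv2.imwrite('pics/tz.png',cv2.resize(t[150:280,160:360],None,fx=4,fy=4,interpolation=cv2.INTER_CUBIC))
cv2.imwrite('pics/sz.png',cv2.resize(s[140:310,190:370],None,fx=3.5,fy=3.5,interpolation=cv2.INTER_CUBIC))
E
```

```text
(no output)
```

View pics/tz.png

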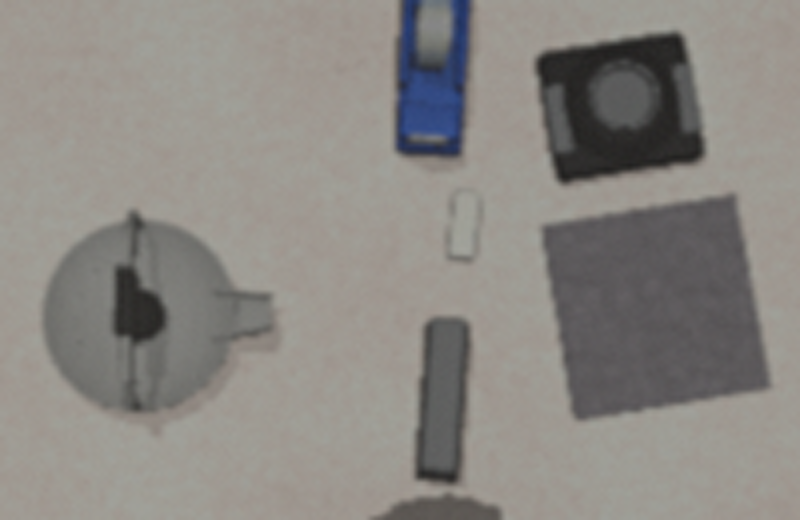

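View pics/sz.png

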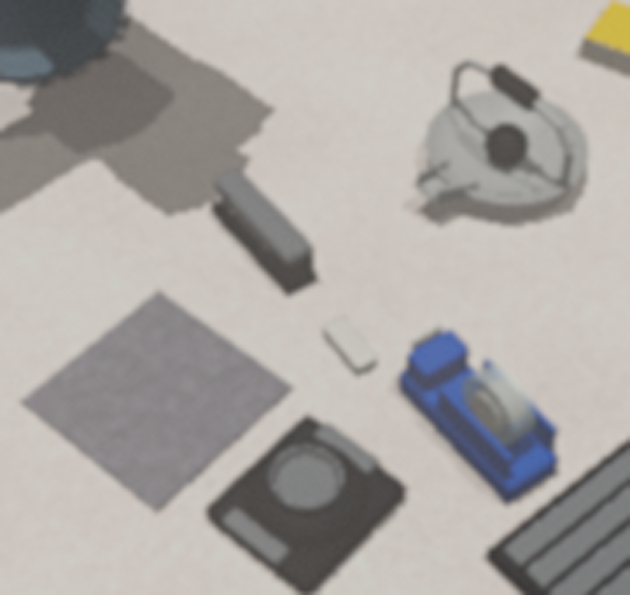

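```bash
python3 - <<'E'
from h import *
T=lambda x,y:((x+.5)/4-.5+160,(y+.5)/4-.5+150)
S=lambda x,y:((x+.5)/3.5-.5+190,(y+.5)/3.5-.5+140)
np.set_printoptions(precision=1,suppress=True)
mt=[plane('top',T(*p),3) for p in [(543,227),(736,195),(770,387),(577,420)]]
ms=[plane('scene',S(*p),3) for p in [(157,291),(293,387),(157,511),(22,402)]]
for m in(mt,ms): print(np.mean(m,0),[np.round(x[:2]) for x in m])
d=mt[0]-mt[3]+mt[1]-mt[2];print('mat x ang',np.arctan2(d[1],d[0]))
print('cup',plane('top',T(624,97),50),plane('scene',S(307,477),50))
c=plane('top',T(139.5,315),34);sp=plane('top',T(272,313),34);print('rim',c,'spout',sp,np.arctan2(*(sp-c)[[1,0]]))
print('rim scene',plane('scene',S(506,150),34))
a=plane('top',T(133,215),34);b=plane('top',T(137,408),34);print('feet',a,b)
print('grip',plane('top',T(123.5,301),112),two(T(123.5,301),S(514,86)))
print('ball',plane('top',T(147,315),32),plane('scene',S(506,147),32))
for n,p in dict(st1=(447,320),st2=(437,478),er=(464,225),tape=(430,155)).items(): print(n,plane('top',T(*p),40))
E
```

```text
[ 524.9 -172.5    3. ] [array([591., -74.]), array([ 624., -239.]), array([ 459., -270.]), array([ 426., -107.])]
[ 522.7 -170.     3. ] [array([ 423., -104.]), array([589., -71.]), array([ 622., -236.]), array([ 457., -269.])]
mat x ang 0.18932103236582698
cup [ 695.9 -138.    50. ] [ 695.1 -136.2   50. ]
rim [500.5 261.9  34. ] spout [505.5 151.7  34. ] -1.5254895014591303
rim scene [504.3 257.3  34. ]
feet [585.  271.9  34. ] [422.8 259.8  34. ]
grip [501.3 263.5 112. ] (array([500.4, 262.4, 112.9]), np.float64(2.5633868634358254))
ball [500.9 255.9  32. ] [499.7 261.8  32. ]
st1 [503.2   5.4  40. ]
st2 [371.9   9.6  40. ]
er [583.9  -6.3  40. ]
tape [642.9  24.1  40. ]
```

Dish middle is about (500,262) with spout yaw about -1.51. The mat middle is (524,-171) with yaw about 0.19, so the turn needed is about +1.70 rad. I'll align the jaws at yaw -1.505, go above the dish, then look with the wrist camera.

servo_tool(
  motion=[0, 0, 0, 0.12, 0, 0, 0, 0.12, -20, -8, 0, 0, -35, -15, 0, 0, -38, -16, 0, 0, -38, -16, 0, 0, -38, -16, 0, 0, -38, -16, 0, 0, -38, -16, 0, 0, -38, -16, 0, 0],
  fingers=0,
)

```text
clock: 0.98
position: [296.3, -327.3, 216.1]
ee_rot: [-2.293, 2.147, 0.0]
contact_force: [0.7, -0.4, 0.4]
finger_gap: 94.0
```

servo_tool(
  motion=[-38, -16, 0, 0, -38, -16, 0, 0, -38, -16, 0, 0, -38, -16, 0, 0, -38, -16, 0, 0, -38, -16, 0, 0, -38, -16, 0, 0, -38, -16, 0, 0, -38, -16, 0, 0, -38, -16, 0, 0],
)

```text
clock: 1.82
position: [430.5, 62.8, 216.5]
ee_rot: [-2.295, 2.145, -0.001]
contact_force: [0.3, -0.6, -0.2]
finger_gap: 94.3
```

```bash
cat >> h.py <<'E'
def need(xy,z=None,yaw=None):
    s=robot.sense();M=R.from_rotvec(s['ee_rot']).as_matrix();p=s['position']
    th=np.arctan2(M[1,0],M[0,0]);d=np.r_[xy,p[2] if z is None else z]-p
    print('t',s['clock'],'pos',p.round(1),'yaw',round(th,4),'tz',M[:,2].round(3),'gap',round(s['finger_gap'],1),'F',s['contact_force'].round(1),'q6',s['qpos'][5].round(2))
    print('need tool shift',(M.T@d).round(1),'turn',None if yaw is None else round(th-yaw,4))
E
python3 -c "
from h import *
need([500.5,262],None,-1.505)"
```

```text
t 1.8167 pos [430.5  62.8 216.5] yaw -1.5036 tz [ 0.001 -0.    -1.   ] gap 94.3 F [ 0.3 -0.6 -0.2] q6 1.39
need tool shift [-194.1  -83.2    0. ] turn 0.0014
```

servo_tool(
  motion=[-38, -16, 0, 0, -38, -16, 0, 0, -36, -15, 0, 0, -30, -13, 0, 0, -20, -9, 0, 0, -10, -4, 0, 0, -5, -2, 0, 0, 0, 0, 0, 0, 0, 0, 0, 0],
)

```text
clock: 2.57
position: [493.2, 241.2, 216.3]
ee_rot: [2.293, -2.146, -0.0]
contact_force: [-0.1, -0.0, -0.4]
finger_gap: 94.1
```

```bash
python3 -c "
from h import *
need([500.5,262],None,-1.505)
for n in ('wrist','top'): cv2.imwrite(f'pics/{n}1.png',robot.camera(n)[:,:,::-1])"
```

```text
t 2.5667 pos [493.2 241.2 216.3] yaw -1.5047 tz [-0.001 -0.    -1.   ] gap 94.1 F [-0.1 -0.  -0.4] q6 1.75
need tool shift [-20.2  -8.7  -0. ] turn 0.0003
```

View pics/wrist1.png

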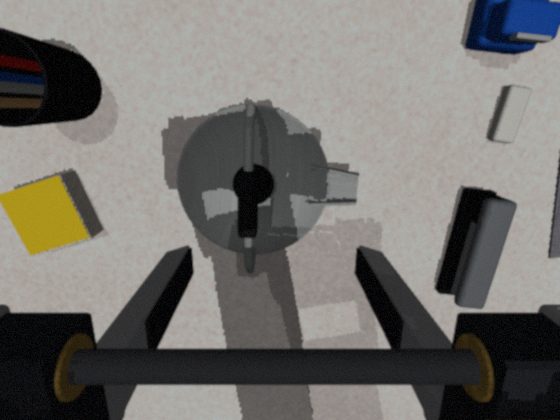

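The wrist view has the grip at about (248,215), with its upper part merging into the ball at (253,184). The spout end is at about (357,186). I'll zoom in to get the rim centre, arch line and grip.

```bash
python3 -c "
import cv2
t=cv2.imread('pics/wrist1.png')[90:280,170:370]
t=cv2.convertScaleAbs(t,alpha=2)
cv2.imwrite('pics/wz.png',cv2.resize(t,None,fx=3,fy=3,interpolation=cv2.INTER_CUBIC))"
```

```text
(no output)
```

View pics/wz.png

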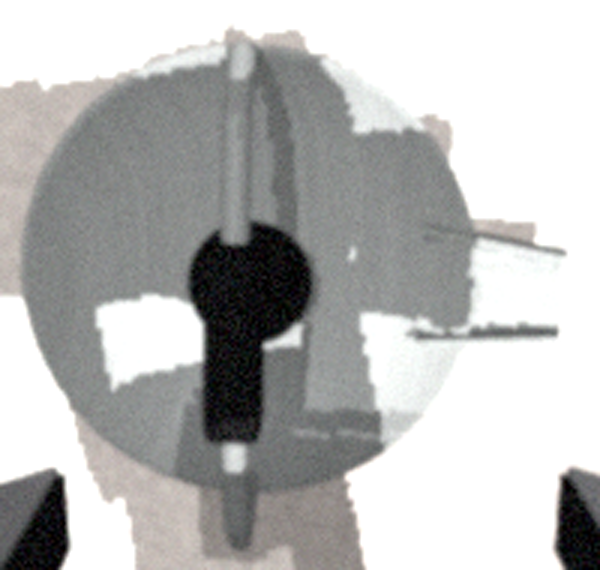

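```bash
python3 - <<'E'
from h import *
np.set_printoptions(precision=1,suppress=True)
s=robot.sense();M=R.from_rotvec(s['ee_rot']).as_matrix();p=s['position']
m=robot.camera_model('wrist');T=m['T_tool_cam'];K=m['K']
def W(x,y,z):
    u,v=(x+.5)/3-.5+170,(y+.5)/3-.5+90
    d=M@T[:3,:3]@np.linalg.solve(K,[u,v,1]);o=p+M@T[:3,3];return o+d*(z-o[2])/d[2]
print('grip -x end',W(234,440,119),'edges',W(206,440,119),W(263,440,119),'+x end',W(236,243,108))
print('feet',W(241,45,34),W(238,545,34))
print('arch bar top/bot', W(236,235,108),W(233,457,108))
c=W(245,267,34);sp=(W(565,252,34)+W(557,330,34))/2;d=sp-c
print('rim L/R',W(22,262,34),W(470,262,34),'top/bot',W(245,43,34),W(245,490,34));print(c,sp,np.arctan2(d[1],d[0]))
print('ball',W(251,281,32))
img=cv2.imread('pics/wrist1.png').max(2)
E
```

```text
grip -x end [472.4 260.4 119. ] edges [471.9 268.3 119. ] [472.9 252.3 119. ] +x end [526.2 263.  108. ]
feet [578.8 268.9  34. ] [396.4 261.8  34. ]
arch bar top/bot [528.4 263.1 108. ] [462.8 261.1 108. ]
rim L/R [501.1 342.3  34. ] [511.3 185.4  34. ] top/bot [579.5 267.6  34. ] [419.4 260.2  34. ]
[504.4 264.1  34. ] [502.9 152.1  34. ] -1.5843023733072987
ball [499.1 261.9  32. ]
```

```bash
python3 -c "
from h import *
need([500,262],100,-1.52)"
```

```text
t 2.6667 pos [493.3 241.  216.5] yaw -1.5055 tz [-0. -0. -1.] gap 94.1 F [-0.2 -0.1 -0.1] q6 1.75
need tool shift [-20.6  -8.1 116.5] turn 0.0145
```

servo_tool(
  motion=[-10, -4, 0, 0.015, -11, -4, 0, 0, 0, 0, 15, 0, 0, 0, 20, 0, 0, 0, 20, 0, 0, 0, 20, 0, 0, 0, 15, 0, 0, 0, 6, 0, 0, 0, 0, 0, 0, 0, 0, 0],
)

```text
clock: 3.5
position: [500.6, 263.5, 121.0]
ee_rot: [-2.278, 2.163, -0.0]
contact_force: [0.8, -0.1, -0.7]
finger_gap: 94.0
```

```bash
python3 -c "
from h import *
need([500,262],100,-1.52)
cv2.imwrite('pics/wrist2.png',robot.camera('wrist')[:,:,::-1])"
```

```text
t 3.5 pos [500.6 263.5 121. ] yaw -1.5192 tz [ 0.001  0.    -1.   ] gap 94.0 F [ 0.8 -0.1 -0.7] q6 1.8
need tool shift [ 1.5  0.7 21. ] turn 0.0008
```

View pics/wrist2.png

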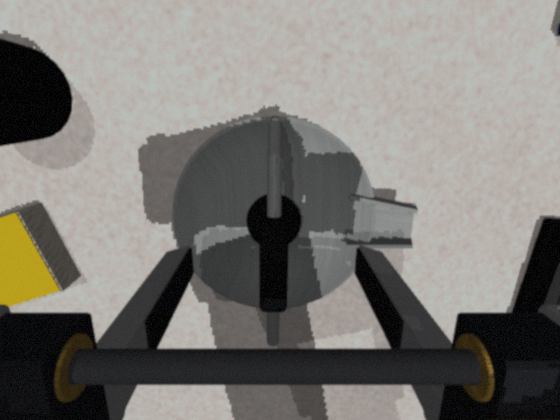

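The jaws straddle the grip, which sits at column 273 with the arch upright in the picture, so it is centred and aligned. Now I'll go down and close gently.

servo_tool(
  motion=[1, 0, 10, 0, 0, 0, 8, 0, 0, 0, 3, 0, 0, 0, 0, 0],
)

```text
clock: 3.88
position: [499.4, 262.2, 98.2]
ee_rot: [2.277, -2.162, -0.002]
contact_force: [-0.6, 1.5, -0.3]
finger_gap: 93.9
```

servo_tool(
  motion=[0, 0, 0, 0, 0, 0, 0, 0, 0, 0, 0, 0, 0, 0, 0, 0, 0, 0, 0, 0, 0, 0, 0, 0, 0, 0, 0, 0, 0, 0, 0, 0, 0, 0, 0, 0, 0, 0, 0, 0],
  fingers=0.7,
  newtons=10,
)

```text
clock: 4.72
position: [500.3, 262.5, 99.5]
ee_rot: [-2.278, 2.163, -0.0]
contact_force: [0.3, 0.4, 0.0]
finger_gap: 30.8
```

servo_tool(
  motion=[0, 0, 0, 0, 0, 0, 0, 0, 0, 0, 0, 0, 0, 0, 0, 0, 0, 0, 0, 0, 0, 0, 0, 0],
)

```text
clock: 5.22
position: [500.2, 262.6, 99.5]
ee_rot: [-2.278, 2.163, 0.0]
contact_force: [0.0, 1.5, 0.5]
finger_gap: 28.4
```

```bash
python3 -c "
from h import *
need([500,262],100,-1.52)
cv2.imwrite('pics/wrist3.png',robot.camera('wrist')[:,:,::-1])"
```

```text
t 5.2167 pos [500.2 262.6  99.5] yaw -1.519 tz [-0.  0. -1.] gap 28.4 F [0.  1.5 0.5] q6 1.8
need tool shift [ 0.5  0.3 -0.5] turn 0.001
```

View pics/wrist3.png

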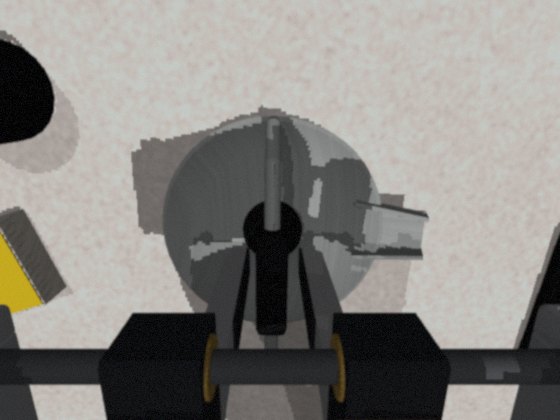

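servo_tool(
  motion=[0, 0, 0, 0, 0, 0, 0, 0, 0, 0, 0, 0, 0, 0, 0, 0, 0, 0, 0, 0, 0, 0, 0, 0, 0, 0, 0, 0],
  fingers=0.82,
)

```text
clock: 5.85
position: [500.3, 262.8, 99.6]
ee_rot: [-2.278, 2.163, 0.0]
contact_force: [-0.9, 2.6, 2.1]
finger_gap: 17.2
```

servo_tool(
  motion=[0, 0, 0, 0, 0, 0, 0, 0, 0, 0, 0, 0, 0, 0, 0, 0, 0, 0, 0, 0, 0, 0, 0, 0],
  fingers=0.9,
)

```text
clock: 6.35
position: [500.2, 262.5, 99.4]
ee_rot: [2.278, -2.163, 0.0]
contact_force: [-0.0, 1.3, 0.2]
finger_gap: 15.9
```

servo_tool(
  motion=[0, 0, 0, 0, 0, 0, 0, 0, 0, 0, 0, 0, 0, 0, 0, 0, 0, 0, 0, 0, 0, 0, 0, 0, 0, 0, 0, 0],
  fingers=1,
  newtons=30,
)

```text
clock: 6.93
position: [500.3, 262.5, 99.4]
ee_rot: [2.278, -2.163, 0.0]
contact_force: [-0.3, 0.1, 0.3]
finger_gap: 15.8
```

```bash
python3 -c "
from h import *
need([500,262],100,-1.52)
cv2.imwrite('pics/wrist4.png',robot.camera('wrist')[:,:,::-1])"
```

```text
t 6.9333 pos [500.3 262.5  99.4] yaw -1.519 tz [ 0. -0. -1.] gap 15.8 F [-0.3  0.1  0.3] q6 1.8
need tool shift [ 0.4  0.3 -0.6] turn 0.001
```

View pics/wrist4.png

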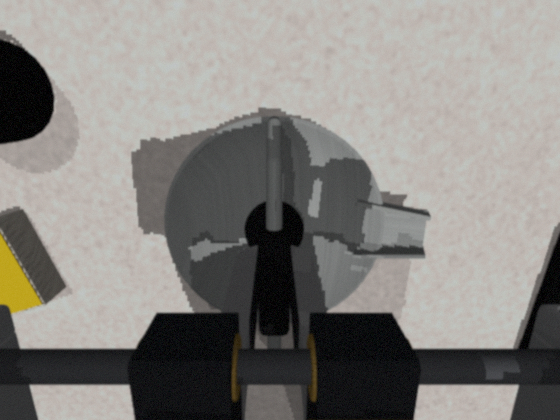

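The grip is held at a 15.8 mm gap and the ball is still in the middle. Now I'll lift straight up, gently.

servo_tool(
  motion=[0, 0, 0, 0, 0, 0, -1, 0, 0, 0, -2, 0, 0, 0, -3, 0, 0, 0, -4, 0, 0, 0, -4, 0, 0, 0, -3, 0, 0, 0, -2, 0, 0, 0, -1, 0, 0, 0, 0, 0],
  newtons=40,
)

```text
clock: 7.82
position: [500.4, 262.6, 119.8]
ee_rot: [-2.278, 2.163, -0.0]
contact_force: [0.2, 0.6, -4.1]
finger_gap: 15.8
```

```bash
python3 -c "
from h import *
need([500,262],200,-1.52)
cv2.imwrite('pics/wrist5.png',robot.camera('wrist')[:,:,::-1])"
```

```text
t 7.8167 pos [500.4 262.6 119.8] yaw -1.519 tz [ 0.001  0.    -1.   ] gap 15.8 F [ 0.2  0.6 -4.1] q6 1.8
need tool shift [  0.6   0.4 -80.2] turn 0.001
```

View pics/wrist5.png

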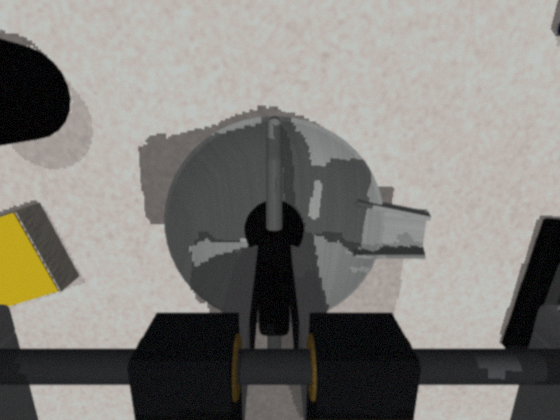

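The dish and ball look unchanged relative to the jaws, and the load is 4.1 N. I'll keep lifting to carrying height.

servo_tool(
  motion=[0, 0, -2, 0, 0, 0, -4, 0, 0, 0, -6, 0, 0, 0, -8, 0, 0, 0, -9, 0, 0, 0, -9, 0, 0, 0, -9, 0, 0, 0, -9, 0, 0, 0, -8, 0, 0, 0, -7, 0],
)

```text
clock: 8.7
position: [500.5, 262.6, 191.7]
ee_rot: [-2.278, 2.163, -0.001]
contact_force: [-0.1, 0.3, -4.7]
finger_gap: 15.5
```

servo_tool(
  motion=[0, 0, -5, 0, 0, 0, -3, 0, 0, 0, -1, 0, 0, 0, 0, 0, 0, 0, 0, 0, 0, 0, 0, 0],
)

```text
clock: 9.2
position: [499.9, 262.4, 198.8]
ee_rot: [2.277, -2.163, -0.001]
contact_force: [-0.4, 0.4, -4.4]
finger_gap: 15.9
```

```bash
python3 -c "
from h import *
need([523.5,-171],200,-1.52)"
```

```text
t 9.2 pos [499.9 262.4 198.8] yaw -1.519 tz [-0.001 -0.    -1.   ] gap 15.9 F [-0.4  0.4 -4.4] q6 1.8
need tool shift [434.1  -1.1  -1.1] turn 0.001
```

servo_tool(
  motion=[1.5, 0, 0, 0, 3, 0, 0, 0, 4.5, 0, 0, 0, 6, 0, 0, 0, 7.5, 0, 0, 0, 9, 0, 0, 0, 10.5, 0, 0, 0, 12, 0, 0, 0, 13.5, 0, 0, 0, 15, 0, 0, 0],
)

```text
clock: 10.03
position: [504.5, 178.8, 199.5]
ee_rot: [-2.278, 2.163, -0.0]
contact_force: [-0.2, 0.1, -5.6]
finger_gap: 15.6
```

servo_tool(
  motion=[15, 0, 0, 0, 15, 0, 0, 0, 15, 0, 0, 0, 15, 0, 0, 0, 15, 0, 0, 0, 15, 0, 0, 0, 15, 0, 0, 0, 15, 0, 0, 0, 15, 0, 0, 0, 15, 0, 0, 0],
)

```text
clock: 10.87
position: [512.0, 28.7, 199.6]
ee_rot: [2.277, -2.164, 0.0]
contact_force: [0.6, -0.2, -4.2]
finger_gap: 16.0
```

servo_tool(
  motion=[15, 0, 0, 0, 15, 0, 0, 0, 15, 0, 0, 0, 15, 0, 0, 0, 15, 0, 0, 0, 15, 0, 0, 0, 15, 0, 0, 0, 15, 0, 0, 0, 15, 0, 0, 0, 13.5, 0, 0, 0],
)

```text
clock: 11.7
position: [519.5, -119.7, 199.5]
ee_rot: [2.277, -2.164, 0.0]
contact_force: [-0.1, -0.2, -4.5]
finger_gap: 16.0
```

servo_tool(
  motion=[12, 0, 0, 0, 10.5, 0, 0, 0, 9, 0, 0, 0, 7.5, 0, 0, 0, 6, 0, 0, 0, 4.5, 0, 0, 0, 3, 0, 0, 0, 1.5, 0, 0, 0, 0, 0, 0, 0, 0, 0, 0, 0],
)

```text
clock: 12.53
position: [522.8, -171.6, 199.4]
ee_rot: [-2.278, 2.163, 0.0]
contact_force: [-0.3, 0.0, -4.0]
finger_gap: 15.7
```

```bash
python3 -c "
from h import *
need([523.5,-171],200,0.19)
for n in ('wrist','top'): cv2.imwrite(f'pics/{n}6.png',robot.camera(n)[:,:,::-1])"
```

```text
t 12.5333 pos [ 522.8 -171.6  199.4] yaw -1.5187 tz [-0.  0. -1.] gap 15.7 F [-0.3  0.  -4. ] q6 1.0
need tool shift [-0.6 -0.8 -0.6] turn -1.7087
```

View pics/wrist6.png

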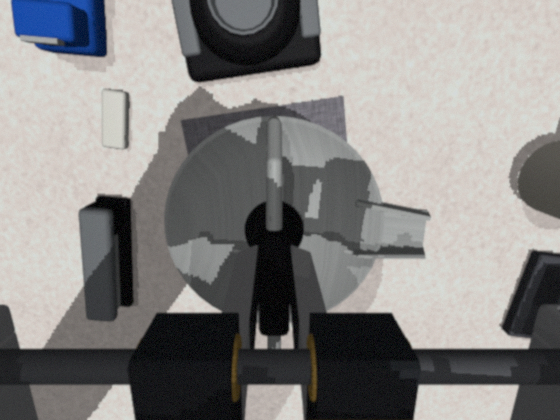

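View pics/top6.png

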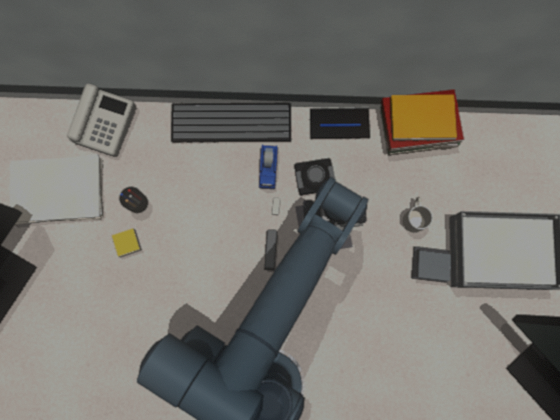

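The dish is over the mat with the ball in the middle and nothing else has moved. Next is the quarter turn: tool z negative, which is world yaw positive.

servo_tool(
  motion=[0, 0, 0, -0.02, 0, 0, 0, -0.04, 0, 0, 0, -0.06, 0, 0, 0, -0.08, 0, 0, 0, -0.08, 0, 0, 0, -0.08, 0, 0, 0, -0.08, 0, 0, 0, -0.08, 0, 0, 0, -0.08, 0, 0, 0, -0.08],
)

```text
clock: 13.47
position: [522.8, -171.7, 199.5]
ee_rot: [-2.872, 1.272, 0.0]
contact_force: [-0.5, 0.6, -4.5]
finger_gap: 16.0
```

servo_tool(
  motion=[0, 0, 0, -0.08, 0, 0, 0, -0.08, 0, 0, 0, -0.08, 0, 0, 0, -0.08, 0, 0, 0, -0.08, 0, 0, 0, -0.08, 0, 0, 0, -0.08, 0, 0, 0, -0.08, 0, 0, 0, -0.08, 0, 0, 0, -0.08],
)

```text
clock: 14.3
position: [522.8, -171.7, 199.5]
ee_rot: [-3.141, 0.053, 0.0]
contact_force: [-0.8, 1.1, -4.4]
finger_gap: 15.9
```

servo_tool(
  motion=[0, 0, 0, -0.08, 0, 0, 0, -0.06, 0, 0, 0, -0.04, 0, 0, 0, -0.03, 0, 0, 0, -0.02, 0, 0, 0, 0, 0, 0, 0, 0, 0, 0, 0, 0, 0, 0, 0, 0, 0, 0, 0, 0],
)

```text
clock: 15.13
position: [522.8, -171.9, 199.5]
ee_rot: [-3.127, -0.299, -0.0]
contact_force: [-0.1, -0.4, -4.8]
finger_gap: 15.5
```

```bash
python3 -c "
from h import *
need([523.5,-171],200,0.19)
for n in ('wrist','scene'): cv2.imwrite(f'pics/{n}7.png',robot.camera(n)[:,:,::-1])
t=cv2.imread('pics/scene7.png')[140:310,150:330]
cv2.imwrite('pics/sz7.png',cv2.resize(t,None,fx=3.5,fy=3.5,interpolation=cv2.INTER_CUBIC))"
```

```text
t 15.1333 pos [ 522.8 -171.9  199.5] yaw 0.1909 tz [ 0.  0. -1.] gap 15.5 F [-0.1 -0.4 -4.8] q6 -0.71
need tool shift [ 0.9 -0.7 -0.5] turn 0.0009
```

View pics/wrist7.png

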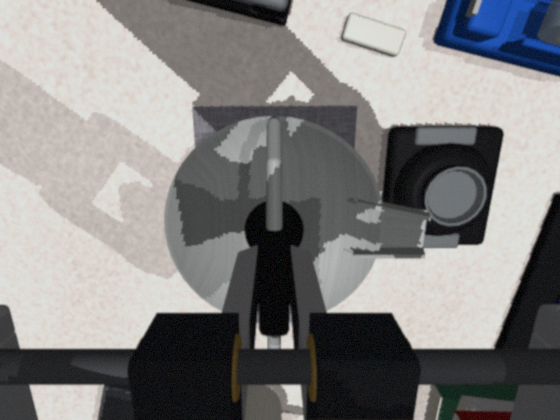

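View pics/sz7.png

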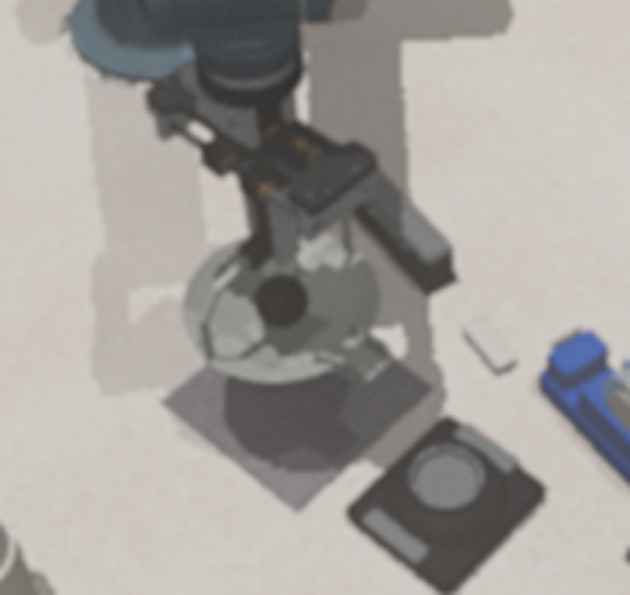

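The mat's edges lie square to the arch and the spout points at the trackball. The ball is central at (274,225). I'll hold briefly and then hand in.

servo_tool(
  motion=[0, 0, 0, 0, 0, 0, 0, 0, 0, 0, 0, 0, 0, 0, 0, 0, 0, 0, 0, 0, 0, 0, 0, 0, 0, 0, 0, 0, 0, 0, 0, 0],
)

```text
clock: 15.9
position: [522.8, -171.9, 199.4]
ee_rot: [-3.127, -0.3, -0.0]
contact_force: [0.1, -0.1, -3.3]
finger_gap: 15.9
```

```bash
python3 -c "
from h import *
need([523.5,-171],200,0.19)
print(robot.sense()['dq'].round(4))
robot.close_job()"
```

```text
t 15.9 pos [ 522.8 -171.9  199.4] yaw 0.191 tz [ 0.  0. -1.] gap 15.9 F [ 0.1 -0.1 -3.3] q6 -0.71
need tool shift [ 0.9 -0.7 -0.6] turn 0.001
[-0.0006  0.0004 -0.0007 -0.0013  0.0008 -0.0004]
the job is handed in; nothing more can be done
```

I gripped the dish by its arch at 40 N, lifted it straight up 100 mm, carried it over the mat and turned it 1.71 rad so that the spout points at the trackball. I handed the job in at 15.9 s with the dish still held there. No verdict is reported.

**Last checks:**
- **Position:** the tool was about 1 mm from the measured middle of the mat. Its height puts the dish's underside about 100 mm above the desk.
- **Heading:** the jaws were at yaw 0.191 rad and the mat at 0.189 rad from the pictures.
- **Level and still:** the tool was vertical and the joints were not moving. I read the dish's own level from the wrist view, where it looked the same as before the lift.
- **Ball:** it stayed in the middle of the dish in every wrist view.
- **Bystanders:** none appeared moved in the views I looked at, but I did not measure their positions again.

**Readings that disagreed:** the early estimates of the spout's direction ran from -1.50 to -1.58 rad. I used -1.52, and the final wrist view shows the mat's edges square to the arch. The two cameras differed by about 3 mm on the middle of the mat.

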